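# Seat a round flask in a sprung touch mixer and hold it down

### The arm

A 6-joint arm with a two-finger parallel gripper is mounted at the origin on the work surface. World frame = base frame: x ahead of the robot, y to its left, z up, the work surface at z = 0. Lengths are in mm, angles in rad, forces in N, time in s.
With the tool pointing down it reaches from about 350 to 875 mm from the base axis. Payload 4.2 kg.
Tool frame: the origin (TCP) lies between the finger pads; the fingertips stand 14 mm ahead of it and the grasp point (between the pads) lies 5 mm behind it; z points along the fingers, y is the line along which they close (so a half turn about z gives the same grasp; the last joint's range is limited). The gripper opens to 85 mm and grips with 20 to 120 N. Pads are 22 mm wide; open, the fingers measure 114 mm over their backs; the gripper's body (76 mm by 85 mm) begins 54 mm behind the grasp point. The pads swing forward as they close: fully open they stand 13 mm farther back than shut.
Start: joints at [-1.052, 0.385, 0.008, 0, -1.194, -0.259], TCP at [160.571, -604, 245.312] pointing down, gripper open.
Joint ranges: [-3.14, 3.14], [-1.21, 2.06], [-1.07, 1.41], [-3.16, 2.05], [-2.99, -0.16], [-3.1, 3.1]. Speed limits (rad/s): [2.79, 2.79, 3.14, 3.14, 3.14, 3.14].

### API

Orientations are given as a unit quaternion [x, y, z, w].
In Python, from bench import * gives the robot as it stands.
- The arm moves only by the tool carry_out, never from a script. Its argument "motion" is a list of rows, each a list of 7 numbers: the turn, a rotation vector about the tool's x, y, z in rad, then the shift along the tool's x, y, z in mm, then the opening, from -1 (shut) to 1 (fully open), so that 0 is half open. A call has 1 to 5 rows; each row is the pose to reach, as a shift and turn from the pose commanded when the call began, along the tool's axes at that moment; what a row does not reach only later rows make up. A row lasts 1/8 s, in which the tool goes at most 62.5 mm and 10.7 degrees, less where a joint would pass 70% of its speed; a pose out of reach is approached as far as the arm can. A call with a gripper value outside its range is refused whole. The fingers move at their own pace and stop on an object; the grip force is fixed at half the most. Time passes only in rows, so rows that repeat a pose let the fingers close. It gives the time, the measured TCP pose, the force, the opening and the grip force at its end, in the units of the state.
- read_state(): the state, without advancing time (a new reading comes with each control period).
- get_image(name): name is "side" or "top"; returns a dict with "color" (420x560x3 uint8, blue, green, red), "mtx" (3x3 intrinsics, pixels), "position" and "orientation" of the camera in the world. Camera axes: x right, y down, z forward; pixel columns grow to the right and rows downward; lengths in mm; the calibration is good to about 2 mm. A picture is of the moment at which its call begins. There is no depth.
- job_done(): hands the job in; it is judged then, once.
The state is a dict: "clock": time; "joints": joint angles; "joint_vel": joint speeds; "joint_efforts": joint torques, N m; "position": TCP position; "ee_rot": TCP orientation; "contact_force": force on the tool from outside, world axes, zero at the start; "wrist_torque": the same for the moment, N m; "gripper_width": finger opening in mm; "grasp_force": force on a finger pad.
Only numpy, scipy, OpenCV 4.12 (cv2) and the standard library are available. Lean on these libraries where they do the work, as an engineer would, in place of code of your own. Each camera call takes 0.05 s, during which the arm holds its last target. There are 200 camera calls.

### The job

Lift the round amber flask out of its cork ring and stand it upright in the sprung ring cradle of the mixer, then slip the wide steel ring (of the two loose rings, the one whose hole passes over the flask's cap) over the neck and leave it resting on the flask's shoulder. Then take the flask by its capped neck, press it straight down until the cradle is fully compressed, and finish while still holding it down like that. Do not slam the flask into the cradle, and leave the other things on the bench where they are.

Things in the scene. Friction and masses are not known exactly. Their poses are not given: they have to be found in the camera images.
- flask: Amber glass flask with white cap, 125 mm tall, 0.2 kg, round about its z axis (up). Origin: centre of its flat foot (43 mm wide). Ball body 84 mm wide, centre 36 mm above the foot; neck 30 mm wide, 75 to 103 mm up; cap 32 mm wide, 103 to 125 mm up, firmly on. Starts on the bench inside a fixed cork ring (112 mm outside, 88 inside, 18 high).
- cradle_seat (a point): Centre of the flat floor of the sprung ring cradle, where the foot of the flask comes to stand; 78 mm above the bench when the cradle is up. z up. Round the floor runs a rubber ring, 85 mm inside and 100 mm outside, its top 24 mm above the floor. The cradle sits on springs on the mixer and only moves straight down.
- cradle (a joint): How far the cradle is pressed down, m: 0 up, 0.018 fully compressed (stop). Spring: about 7 N to start moving it, 15 N fully down, less the weight standing in it; it stays up under flask and ring alone and springs back when released.
- mixer: White mixer housing, 150 x 150 mm, 50 mm high, fixed to the bench; origin at the centre of its underside, the cradle stands centrally on its top. Control strip on its -x side.
- weight_ring: Dark steel ring lying flat, 60 mm outside, hole 38 mm, 16 mm high, about 0.18 kg. Origin at the centre of its underside, z along its axis. On the flask its underside comes to rest on the shoulder about 73 mm above the foot, so about 36 mm of neck and cap stand out above it.
- narrow_ring: Dark steel ring lying flat, 50 mm outside, hole only 22 mm (does not fit the flask), 16 mm high. Origin at the centre of its underside. Bystander; it and the wide ring lie on the same side of the bench and may swap places.
- conical: Clear conical flask, 72 mm wide, 102 mm high, bystander. Origin at the centre of its underside.
- media: Capped bottle, 60 mm wide, 130 mm high, bystander. Origin at the centre of its underside.
- petri: Flat round dish, 60 mm wide, 15 mm high, bystander. Origin at the centre of its underside.
- rack: White rack of capped sample tubes, 60 x 150 mm, 105 mm high, bystander. Origin at the centre of its underside.
- scanner: Hand barcode scanner, about 175 x 60 mm, 35 mm high, lying on a blue folder, bystander. Origin under its middle.

How it is judged:
By the outcome, as a careful person would: the job done as asked, in the order asked, and still so for the second after the job is handed in, while the arm keeps its last pose, push and grip.
It also fails if it takes over 72 s, if anything falls off the work surface, if the arm or the gripper's body presses on something with over 40 N, if the wrist force passes 120 N, or if a joint passes its speed limit or range.

## Working session

There is one attempt and no reset: what is moved stays moved. The work goes in short steps, Python scripts to look and compute and a tool call to move; the robot and the scene stay as the last step left them, time stands still between calls to the robot, and variables do not carry over. Pictures are saved under pics/ and viewed, at most 10 in all, crops included, and the job is handed in when it is done.

Besides the shell and the picture viewer there is one more tool, called after "Call:" as name(argument=value, ...), one argument or row to a line, values as JSON. carry_out: Moves the arm, as the interface text tells. Its arguments: {"type":"object","properties":{"motion":{"type":"array"}},"required":["motion"]}

```bash
mkdir -p pics; ls; python3 - <<'E'
from bench import *
import cv2
s=read_state();print(s)
for n in("top","side"):
    d=get_image(n);cv2.imwrite(f"pics/{n}0.png",d["color"]);print(n,d["mtx"],d["position"],d["orientation"])
E
```

```text
pics
{'clock': 0.0, 'joints': array([-1.05239097e+00,  3.85580321e-01,  6.58856807e-03, -4.94283921e-04,
       -1.19399446e+00, -2.58596184e-01]), 'joint_vel': array([ 1.82997862e-04, -9.56669549e-05,  3.18417894e-04,  1.38623522e-03,
       -6.40054303e-04,  1.97444621e-03]), 'joint_efforts': array([ 7.73041429e-04, -3.92287803e+01,  1.88401437e+01,  4.18627962e+00,
       -4.70506478e-03,  6.19253257e-06]), 'position': array([ 160.42763759, -603.47394227,  244.19332496]), 'ee_rot': array([-1.29449031e-01,  9.91585446e-01,  1.10035941e-03, -2.02180195e-04]), 'contact_force': array([0.23466191, 0.54020247, 0.33192737]), 'wrist_torque': array([0.0331803 , 0.03812025, 0.01879874]), 'grasp_force': 0.0, 'gripper_width': 85.38290980986123}
top [[384.98877959   0.         279.92625607]
 [  0.         384.98877959 213.44862329]
 [  0.           0.           1.        ]] [ 429.86169457  -18.9308993  1012.856112  ] [ 0.71097962 -0.6966331   0.06679371 -0.06891223]
side [[422.80011426   0.         284.02938834]
 [  0.         422.80011426 215.37916469]
 [  0.           0.           1.        ]] [140.26191196 889.87548547 994.44470125] [-0.19404836  0.89207372 -0.39655952  0.09638605]
```

View pics/top0.png

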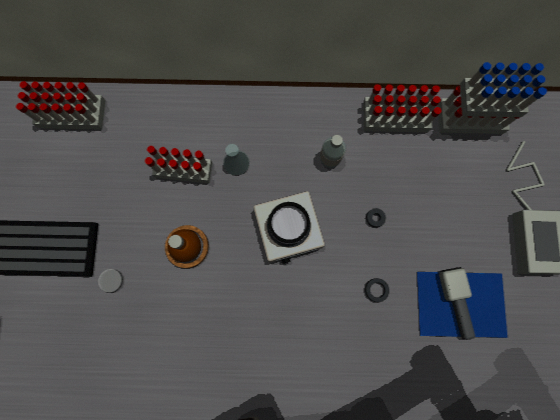

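View pics/side0.png

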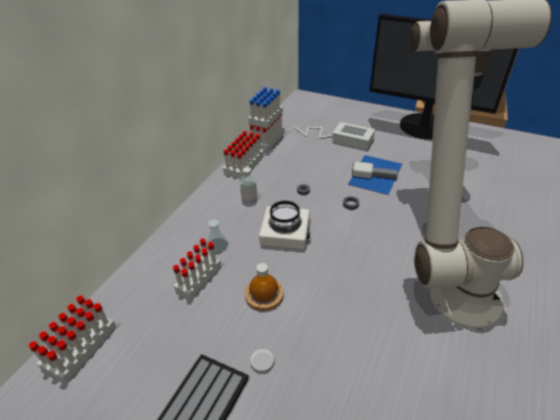

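The top view shows the flask cap at about (175,241) in its cork ring at (187,247). The cradle is at (288,224), the larger (wide) ring at (376,290) and the narrow ring at (375,217). The side view shows the flask cap at (262,270), the cradle at (285,213) and the rings at (351,202) and (303,188).

```bash
cat > h.py <<'E'
from bench import *
import cv2, numpy as np
from scipy.spatial.transform import Rotation as R
def on_plane(d,uv,z):
    "pixel -> world point on height z"
    r=R.from_quat(d["orientation"]).as_matrix()@np.linalg.solve(d["mtx"],[uv[0],uv[1],1])
    p=np.array(d["position"]); return (p+r*(z-p[2])/r[2])
def proj(d,P):
    c=R.from_quat(d["orientation"]).inv().apply(np.atleast_2d(P)-np.array(d["position"]))
    q=c@d["mtx"].T; return q[:,:2]/q[:,2:]
def circle(d,c,r,z,img,k=1,off=(0,0),col=(0,255,0)):
    t=np.linspace(0,2*np.pi,60)
    P=np.c_[c[0]+r*np.cos(t),c[1]+r*np.sin(t),np.full(60,z)]
    q=((proj(d,P)+.5-off)*k)
    cv2.polylines(img,[np.round(q*8).astype(np.int32)],True,col,1,cv2.LINE_AA,3)
E
python3 - <<'E'
from h import *
W={}
d=get_image("top");im=d["color"].astype(int)
def cent(mask,box):
    x0,y0,x1,y1=box;m=np.zeros_like(mask);m[y0:y1,x0:x1]=mask[y0:y1,x0:x1]
    n,l,s,c=cv2.connectedComponentsWithStats(m.astype(np.uint8));i=1+s[1:,4].argmax();return c[i],s[i]
g=im.sum(2)/3
out=[]
for n in("top","side"):
    d=get_image(n);im=d["color"].astype(int);g=im.mean(2);sat=im.max(2)-im.min(2)
    B={"top":dict(wide=(358,272,394,308),narrow=(360,202,392,234),cap=(165,230,187,252),cork=(160,220,215,272)),
       "side":dict(wide=(338,193,364,212),narrow=(293,180,313,197),cap=(253,262,272,282),cork=(240,260,290,310))}[n]
    for k,z in dict(wide=8,narrow=8).items():
        x0,y0,x1,y1=B[k];m=(g<60)
        c,s=cent(m,B[k]);print(n,k,c,s,on_plane(d,c,z).round(1))
    c,s=cent((g>110)&(sat<60),B["cap"]);print(n,"cap",c,s,on_plane(d,c,118).round(1))
    x0,y0,x1,y1=B["cork"];m=(im[...,2]-im[...,0]>40);c,s=cent(m,B["cork"]);
    ys,xs=np.nonzero(m[y0:y1,x0:x1]);h=cv2.convexHull(np.c_[xs+x0,ys+y0].astype(np.float32))
    e=cv2.fitEllipse(h);print(n,"cork",c,s,e,on_plane(d,e[0],9).round(1))
E
```

```text
top wide [376.15606936 290.06358382] [364 278  25  25 346] [ 430.7 -264.2    8. ]
top narrow [375.05614035 217.88421053] [365 208  21  20 285] [ 618.5 -266.4    8. ]
top cap [174.5530303  240.91666667] [168 235  14  13 132] [533.6 230.3 118. ]
top cork [186.57483317 245.7349857 ] [ 165  225   43   43 1049] ((185.9813232421875, 246.161865234375), (41.70123291015625, 43.718231201171875), 51.89274597167969) [533.1 229.8   9. ]
side wide [350.36666667 206.66666667] [344 204  14   5  30] [ 425.6 -239.2    8. ]
side narrow [303.41666667 192.33333333] [298 191  11   4  24] [ 610.6 -247.     8. ]
side cap [261.69469027 267.60619469] [253 262  19  16 226] [533.9 228.  118. ]
side cork [263.42032086 291.36149733] [245 274  38  36 935] ((263.61041259765625, 291.7445983886719), (35.139129638671875, 38.07817459106445), 76.07003784179688) [535.3 225.8   9. ]
```

```bash
cat > ov.py <<'E'
from h import *
d=get_image("top");s=get_image("side")
im=d["color"].astype(int);g=im.mean(2)
x0,y0,x1,y1=262,198,314,250
m=np.zeros(g.shape,np.uint8);m[y0:y1,x0:x1]=(g<60)[y0:y1,x0:x1]
n,l,st,c=cv2.connectedComponentsWithStats(m);i=1+st[1:,4].argmax()
ys,xs=np.nonzero(l==i);print(st[i])
e=cv2.fitEllipse(cv2.convexHull(np.c_[xs,ys].astype(np.float32)));C=on_plane(d,e[0],98);print(e,C)
F=(533.5,229.5);W=on_plane(d,(376.16,290.06),10);print(W)
tiles=[]
for v in(d,s):
    for cc,z,cs in((F,118,[(56,18),(44,18),(16,125)]),(C,98,[(50,102),(42.5,102),(42.5,78)]),(W,8,[(30,16),(19,16),(30,0)])):
        p=proj(v,[cc[0],cc[1],z/2])[0].astype(int)-[33,37]
        t=cv2.resize(v["color"][p[1]:p[1]+75,p[0]:p[0]+66],None,fx=4,fy=4,interpolation=cv2.INTER_CUBIC)
        t=cv2.convertScaleAbs(t,alpha=1.5)
        for (r,zz),col in zip(cs,((0,255,0),(255,255,0),(255,0,255))):circle(v,cc,r,zz,t,4,p,col)
        tiles.append(t)
cv2.imwrite("pics/ov1.png",np.vstack([np.hstack(tiles[:3]),np.hstack(tiles[3:])]))
E
python3 ov.py
```

```text
[266 202  44  45 691]
((288.1461181640625, 224.42193603515625), (43.72903060913086, 45.413841247558594), 15.31923770904541) [581.36295386 -34.673516    98.        ]
[ 430.6680973  -263.72598789   10.        ]
```

View pics/ov1.png

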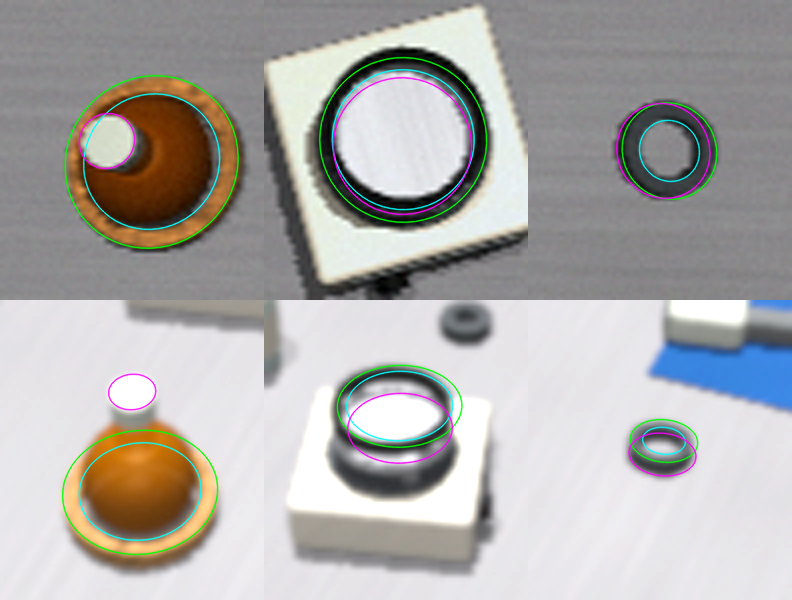

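The flask and wide-ring overlays fit in both views. The cradle circle should move about 3–4 mm towards +x: the ring spans x 320–490, y 46–222 in the top tile, against 57–222 predicted. I'll refine this with the annulus darkness and the housing outline.

```bash
cat > cr.py <<'E'
from h import *
from scipy.optimize import minimize
V=[get_image("top"),get_image("side")]
t=np.linspace(0,2*np.pi,90)
def samp(v,c,r,z):
    q=proj(v,np.c_[c[0]+r*np.cos(t),c[1]+r*np.sin(t),np.full(90,z)]).astype(np.float32)
    g=cv2.cvtColor(v["color"],cv2.COLOR_BGR2GRAY)
    return cv2.remap(g,q[None,:,0],q[None,:,1],cv2.INTER_LINEAR)[0].astype(float)
for i in([0],[1],[0,1]):
    f=lambda c:sum(samp(V[k],c,r,101.5).clip(0,120).mean() for k in i for r in(44,46,48))
    b=min((f((x,y)),x,y) for x in np.arange(574,594,.5) for y in np.arange(-44,-24,.5));print("annulus",i,b)
v=V[0];g=cv2.cvtColor(v["color"],cv2.COLOR_BGR2GRAY)
m=np.zeros_like(g);m[185:270,245:332]=(g[185:270,245:332]>140)
ys,xs=np.nonzero(m);h=cv2.convexHull(np.c_[xs,ys].astype(np.float32))
P=np.array([on_plane(v,q,50)[:2] for q in h[:,0]]).astype(np.float32);print("housing",cv2.minAreaRect(P))
E
python3 cr.py
```

```text
annulus [0] (np.float64(38.955555555555556), np.float64(586.0), np.float64(-35.5))
annulus [1] (np.float64(147.58888888888887), np.float64(584.0), np.float64(-26.0))
annulus [0, 1] (np.float64(271.0777777777778), np.float64(583.5), np.float64(-31.0))
housing ((588.4510498046875, -36.512428283691406), (143.2687530517578, 142.98333740234375), 16.672697067260742)
```

Call:
carry_out(
  motion=[
    [0, 0, 0, -38, 47, 0, 1],
    [0, 0, 0, -76, 94, 0, 1],
    [0, 0, 0, -114, 141, 0, 1],
    [0, 0, 0, -152, 188, 0, 1],
    [0, 0, 0, -190, 235, 0, 1],
  ],
)

```text
clock: 1.08
position: [284.3, -326.5, 245.7]
ee_rot: [-0.129, 0.992, -0.0, 0.0]
contact_force: [0.8, -0.6, 0.2]
gripper_width: 85.5
grasp_force: 0.0
```

Call:
carry_out(
  motion=[
    [0, 0, 0, -38, 47, 0, 1],
    [0, 0, 0, -76, 94, 0, 1],
    [0, 0, 0, -114, 141, 0, 1],
    [0, 0, 0, -152, 188, 0, 1],
    [0, 0, 0, -190, 235, 0, 1],
  ],
)

```text
clock: 1.7
position: [407.6, -50.1, 245.9]
ee_rot: [-0.13, 0.992, 0.0, 0.001]
contact_force: [0.6, -0.3, 0.8]
gripper_width: 85.5
grasp_force: 0.0
```

Call:
carry_out(
  motion=[
    [0, 0, 0, -38, 47, 0, 1],
    [0, 0, 0, -76, 94, 0, 1],
    [0, 0, 0, -114, 141, 0, 1],
    [0, 0, 0, -152, 188, 0, 1],
    [0, 0, 0, -190, 235, 0, 1],
  ],
)

```text
clock: 2.33
position: [530.9, 225.7, 245.6]
ee_rot: [-0.13, 0.992, 0.0, 0.0]
contact_force: [0.3, 0.3, -0.0]
gripper_width: 85.3
grasp_force: 0.0
```

```bash
cat > go.py <<'E'
import sys
from h import *
s=read_state();q=R.from_quat(s["ee_rot"]);np.set_printoptions(precision=1,suppress=True)
print("t",round(s["clock"],2),"pos",s["position"],"x",q.as_matrix()[:,0].round(3),"y",q.as_matrix()[:,1].round(3),"F",s["contact_force"],"w",round(s["gripper_width"],1),round(s["grasp_force"],1),"j",s["joints"].round(2))
if len(sys.argv)>3: print("shift",q.inv().apply(np.array(list(map(float,sys.argv[1:4])))-s["position"]))
E
python3 go.py 533.5 229.5 107
```

```text
t 2.33 pos [530.9 225.7 245.6] x [-1.  -0.3 -0. ] y [-0.3  1.   0. ] F [ 0.3  0.3 -0. ] w 85.3 0.0 j [ 0.7  0.3 -0.1  0.  -1.1 -2. ]
shift [ -3.4   3.  138.6]
```

Call:
carry_out(
  motion=[
    [0, 0, 0, -3, 3, 40, 1],
    [0, 0, 0, -3, 3, 80, 1],
    [0, 0, 0, -3, 3, 115, 1],
    [0, 0, 0, -3, 3, 138, 1],
    [0, 0, 0, -3, 3, 138, 0.5],
  ],
)

```text
clock: 2.95
position: [531.5, 226.7, 105.5]
ee_rot: [-0.129, 0.992, -0.001, -0.002]
contact_force: [-0.3, 0.2, 0.3]
gripper_width: 70.0
grasp_force: 0.0
```

Call:
carry_out(
  motion=[
    [0, 0, 0, 0, 0, 0, 0],
    [0, 0, 0, 0, 0, 0, -0.2],
    [0, 0, 0, 0, 0, 0, -0.5],
    [0, 0, 0, 0, 0, 0, -1],
    [0, 0, 0, 0, 0, 0, -1],
  ],
)

```text
clock: 3.58
position: [533.4, 228.2, 109.0]
ee_rot: [-0.13, 0.992, 0.001, 0.002]
contact_force: [-1.5, 1.7, 5.8]
gripper_width: 30.3
grasp_force: 59.4
```

Call:
carry_out(
  motion=[
    [0, 0, 0, 0, 0, 0, -1],
    [0, 0, 0, 0, 0, 0, -1],
  ],
)

```text
clock: 3.82
position: [533.5, 228.2, 109.0]
ee_rot: [-0.13, 0.992, 0.001, 0.002]
contact_force: [-1.3, 1.7, 6.6]
gripper_width: 30.6
grasp_force: 59.4
```

```bash
python3 go.py 533.5 229.5 107
```

```text
t 3.83 pos [533.5 228.2 109. ] x [-1.  -0.3 -0. ] y [-0.3  1.   0. ] F [-1.3  1.7  6.6] w 30.6 59.4 j [ 0.7  0.4 -0.3  0.  -0.8 -2. ]
shift [-0.4  1.2  2. ]
```

Call:
carry_out(
  motion=[
    [0, 0, 0, 0, 0, -10, -1],
    [0, 0, 0, 0, 0, -40, -1],
    [0, 0, 0, 0, 0, -80, -1],
    [0, 0, 0, 0, 0, -120, -1],
    [0, 0, 0, 0, 0, -140, -1],
  ],
)

```text
clock: 4.45
position: [532.7, 227.4, 249.7]
ee_rot: [-0.129, 0.992, 0.001, 0.001]
contact_force: [-0.5, 0.2, -2.5]
gripper_width: 30.4
grasp_force: 59.5
```

```bash
python3 go.py 586 -35.5 245
```

```text
t 4.45 pos [532.7 227.4 249.7] x [-1.  -0.3 -0. ] y [-0.3  1.   0. ] F [-0.5  0.2 -2.5] w 30.4 59.5 j [ 0.7  0.3 -0.1  0.  -1.2 -2. ]
shift [  16.  -267.8    4.4]
```

Call:
carry_out(
  motion=[
    [0, 0, 0, 2, -35, 0, -1],
    [0, 0, 0, 5, -90, 0, -1],
    [0, 0, 0, 9, -145, 0, -1],
    [0, 0, 0, 12, -200, 0, -1],
    [0, 0, 0, 15, -245, 0, -1],
  ],
)

```text
clock: 5.08
position: [580.3, -15.3, 246.9]
ee_rot: [-0.129, 0.992, 0.0, -0.001]
contact_force: [0.8, 0.4, -0.7]
gripper_width: 30.2
grasp_force: 59.7
```

Call:
carry_out(
  motion=[
    [0, 0, 0, 1, -15, 0, -1],
    [0, 0, 0, 1, -22.5, 0, -1],
    [0, 0, 0, 1, -22.5, 0, -1],
    [0, 0, 0, 1, -22.5, 0, -1],
  ],
)

```text
clock: 5.58
position: [585.6, -34.1, 247.3]
ee_rot: [-0.13, 0.991, 0.0, -0.0]
contact_force: [0.1, -0.3, -1.6]
gripper_width: 30.4
grasp_force: 59.7
```

```bash
python3 go.py 586 -35.5 245; cat > ov2.py <<'E'
from h import *
s=read_state();p=s["position"];f=p[2]-109
tiles=[]
for n in("top","side"):
    v=get_image(n);c=proj(v,[586,-35.5,150])[0].astype(int)-[38,60]
    t=cv2.convertScaleAbs(cv2.resize(v["color"][c[1]:c[1]+110,c[0]:c[0]+76],None,fx=5,fy=5,interpolation=cv2.INTER_CUBIC),alpha=1.5)
    circle(v,p,42,f+36,t,5,c);circle(v,p,21.5,f,t,5,c,(255,0,255));circle(v,(586,-35.5),50,102,t,5,c,(255,255,0))
    tiles.append(t)
import sys;cv2.imwrite(sys.argv[1],np.hstack(tiles))
E
python3 ov2.py pics/ov2.png
```

```text
t 5.58 pos [585.6 -34.1 247.3] x [-1.  -0.3  0. ] y [-0.3  1.   0. ] F [ 0.1 -0.3 -1.6] w 30.4 59.7 j [ 0.2  0.3 -0.1 -0.  -1.2 -1.5]
shift [-0.  -1.4  2.3]
```

View pics/ov2.png

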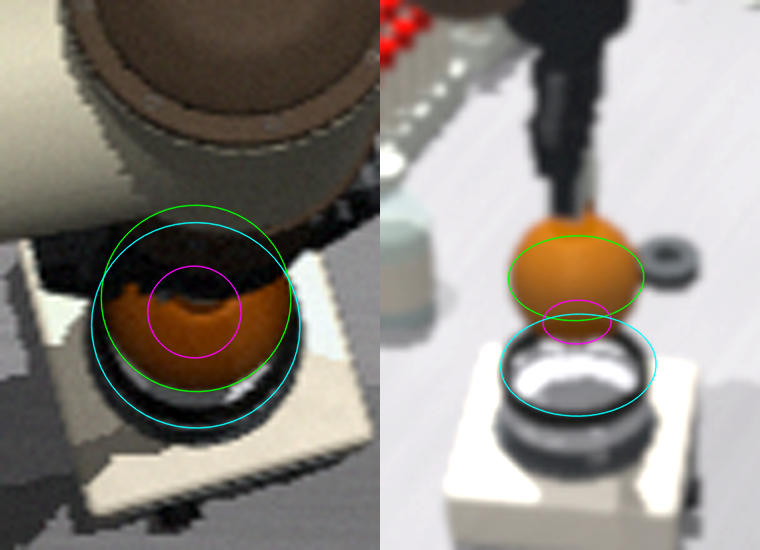

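The ball matches the predicted outline in the top view. In the side view the ball and cradle share the same small bias, so their relative alignment is good.

Call:
carry_out(
  motion=[
    [0, 0, 0, 0, -1.4, 12, -1],
    [0, 0, 0, 0, -1.4, 24, -1],
    [0, 0, 0, 0, -1.4, 36, -1],
    [0, 0, 0, 0, -1.4, 44, -1],
    [0, 0, 0, 0, -1.4, 50, -1],
  ],
)

```text
clock: 6.3
position: [586.0, -36.6, 196.6]
ee_rot: [-0.129, 0.992, -0.0, -0.0]
contact_force: [0.2, 0.1, -1.7]
gripper_width: 30.8
grasp_force: 59.8
```

Call:
carry_out(
  motion=[
    [0, 0, 0, 0, 0, 1, -1],
    [0, 0, 0, 0, 0, 2.5, -1],
    [0, 0, 0, 0, 0, 4, -1],
    [0, 0, 0, 0, 0, 5.5, -1],
    [0, 0, 0, 0, 0, 6, -1],
  ],
)

```text
clock: 6.92
position: [586.1, -36.5, 191.3]
ee_rot: [-0.13, 0.992, 0.0, -0.0]
contact_force: [-0.6, -0.1, -1.7]
gripper_width: 30.2
grasp_force: 59.8
```

```bash
python3 go.py 586 -35.5 187
```

```text
t 6.92 pos [586.1 -36.5 191.3] x [-1.  -0.3 -0. ] y [-0.3  1.   0. ] F [-0.6 -0.1 -1.7] w 30.2 59.8 j [ 0.2  0.4 -0.2 -0.  -1.  -1.5]
shift [-0.2  1.   4.3]
```

Call:
carry_out(
  motion=[
    [0, 0, 0, 0, 0.7, 1, -1],
    [0, 0, 0, 0, 0.7, 2, -1],
    [0, 0, 0, 0, 0.7, 3, -1],
    [0, 0, 0, 0, 0.7, 3.5, -1],
  ],
)

```text
clock: 7.42
position: [585.9, -35.9, 187.7]
ee_rot: [-0.13, 0.992, -0.0, -0.0]
contact_force: [-1.2, 0.3, -2.1]
gripper_width: 30.5
grasp_force: 59.8
```

Call:
carry_out(
  motion=[
    [0, 0, 0, 0, 0, 0.5, -1],
    [0, 0, 0, 0, 0, 1, -1],
    [0, 0, 0, 0, 0, 1.5, -1],
    [0, 0, 0, 0, 0, 1.5, -1],
  ],
)

```text
clock: 7.92
position: [586.2, -35.8, 187.0]
ee_rot: [-0.13, 0.992, -0.0, 0.001]
contact_force: [-0.8, 0.1, 2.7]
gripper_width: 30.5
grasp_force: 60.1
```

Call:
carry_out(
  motion=[
    [0, 0, 0, 0, 0, 0, -0.2],
    [0, 0, 0, 0, 0, 0, 0.1],
    [0, 0, 0, 0, 0, 0, 0.6],
    [0, 0, 0, 0, 0, 0, 1],
    [0, 0, 0, 0, 0, 0, 1],
  ],
)

```text
clock: 8.55
position: [585.9, -35.9, 186.3]
ee_rot: [-0.13, 0.992, -0.0, -0.0]
contact_force: [-0.5, 0.9, -0.2]
gripper_width: 85.5
grasp_force: 0.0
```

Call:
carry_out(
  motion=[
    [0, 0, 0, 0, 0, -15, 1],
    [0, 0, 0, 0, 0, -40, 1],
    [0, 0, 0, 0, 0, -70, 1],
    [0, 0, 0, 0, 0, -95, 1],
    [0, 0, 0, 0, 0, -95, 1],
  ],
)

```text
clock: 9.18
position: [587.1, -35.9, 284.9]
ee_rot: [-0.13, 0.992, -0.0, 0.003]
contact_force: [-0.6, -1.0, -0.6]
gripper_width: 85.1
grasp_force: 0.0
```

```bash
python3 go.py 430.7 -264 240
```

```text
t 9.18 pos [587.1 -35.9 284.9] x [-1.  -0.3 -0. ] y [-0.3  1.  -0. ] F [-0.6 -1.  -0.6] w 85.1 0.0 j [ 0.2  0.3 -0.   0.  -1.2 -1.5]
shift [ 210.1 -180.2   43.7]
```

Call:
carry_out(
  motion=[
    [0, 0, -0.17, 42, -36, 0, 1],
    [0, 0, -0.34, 84, -72, 0, 1],
    [0, 0, -0.51, 126, -108, 10, 1],
    [0, 0, -0.68, 168, -144, 20, 1],
    [0, 0, -0.85, 210, -180, 40, 1],
  ],
)

```text
clock: 9.8
position: [428.2, -265.0, 241.4]
ee_rot: [-0.529, 0.848, -0.001, 0.001]
contact_force: [0.5, 0.3, -1.0]
gripper_width: 85.1
grasp_force: 0.0
```

Call:
carry_out(
  motion=[
    [0, 0, -0.17, 0, 0, 40, 1],
    [0, 0, -0.34, 0, 0, 80, 1],
    [0, 0, -0.51, 0, 0, 120, 1],
    [0, 0, -0.68, 0, 0, 150, 1],
    [0, 0, -0.72, 0, 0, 170, 1],
  ],
)

```text
clock: 10.42
position: [428.0, -263.5, 69.4]
ee_rot: [0.793, -0.609, -0.001, 0.001]
contact_force: [-0.2, -0.3, 0.2]
gripper_width: 85.5
grasp_force: 0.0
```

```bash
python3 go.py 430.7 -264 30
```

```text
t 10.43 pos [ 428.  -263.5   69.4] x [ 0.3 -1.  -0. ] y [-1.  -0.3  0. ] F [-0.2 -0.3  0.2] w 85.5 0.0 j [-0.2  0.4 -0.5 -0.  -0.7  0.5]
shift [ 1.3 -2.5 39.4]
```

Call:
carry_out(
  motion=[
    [0, 0, 0, 1, -2.5, 20, 1],
    [0, 0, 0, 1, -2.5, 38, 1],
    [0, 0, 0, 1, -2.5, 48, 1],
    [0, 0, 0, 1, -2.5, 51, 1],
    [0, 0, 0, 1, -2.5, 51, 1],
  ],
)

```text
clock: 11.05
position: [432.0, -264.2, 20.5]
ee_rot: [0.793, -0.61, 0.0, -0.0]
contact_force: [-0.5, -0.9, 1.2]
gripper_width: 85.5
grasp_force: 0.0
```

Call:
carry_out(
  motion=[
    [0, 0, 0, 0, 0, 0, 0.7],
    [0, 0, 0, 0, 0, 0, 0.55],
    [0, 0, 0, 0, 0, 0, 0.4],
    [0, 0, 0, 0, 0, 0, 0.3],
    [0, 0, 0, 0, 0, 0, 0.3],
  ],
)

```text
clock: 11.68
position: [431.8, -264.2, 21.6]
ee_rot: [0.792, -0.61, 0.0, 0.0]
contact_force: [-2.2, 1.2, 9.8]
gripper_width: 56.6
grasp_force: 51.1
```

```bash
python3 go.py 430.7 -264 18; python3 - <<'E'
from h import *
v=get_image("side");c=proj(v,[430,-264,40])[0].astype(int)-[45,35]
cv2.imwrite("pics/r1.png",cv2.convertScaleAbs(cv2.resize(v["color"][c[1]:c[1]+65,c[0]:c[0]+90],None,fx=7,fy=7,interpolation=cv2.INTER_CUBIC),alpha=1.6))
E
```

```text
t 11.68 pos [ 431.8 -264.2   21.6] x [ 0.3 -1.   0. ] y [-1.  -0.3 -0. ] F [-2.2  1.2  9.8] w 56.6 51.1 j [-0.2  0.5 -0.5  0.  -0.6  0.5]
shift [-0.4  1.   3.6]
```

View pics/r1.png

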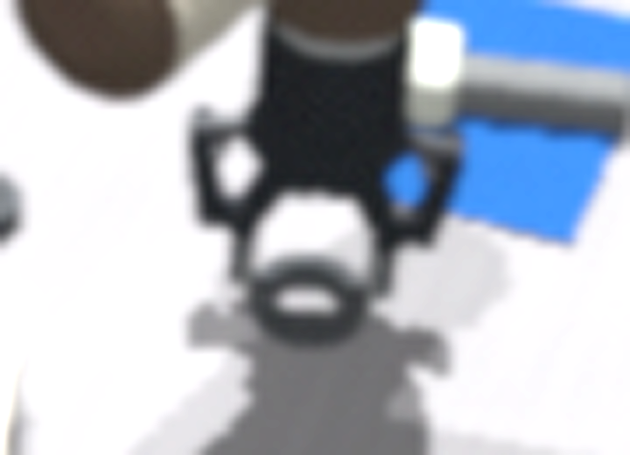

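Call:
carry_out(
  motion=[
    [0, 0, 0, 0, 0, 0, 0.5],
    [0, 0, 0, 0, 0, 0, 1],
    [0, 0, 0.17, 0, 0, 0, 1],
    [0, 0, 0.34, 0, 0, 0, 1],
    [0, 0, 0.51, 0, 0, 0, 1],
  ],
)

```text
clock: 12.35
position: [431.8, -264.1, 20.0]
ee_rot: [-0.611, 0.792, 0.0, -0.0]
contact_force: [-0.4, 1.0, -0.9]
gripper_width: 85.2
grasp_force: 0.0
```

Call:
carry_out(
  motion=[
    [0, 0, 0.18, 0, 0, 0, 1],
    [0, 0, 0.36, 0, 0, 0, 1],
    [0, 0, 0.54, 0, 0, 0, 1],
    [0, 0, 0.72, 0, 0, 0, 1],
    [0, 0, 0.9, 0, 0, 0, 1],
  ],
)

```text
clock: 12.98
position: [431.8, -264.1, 20.0]
ee_rot: [-0.205, 0.979, 0.0, -0.0]
contact_force: [-0.1, -0.6, -0.4]
gripper_width: 85.7
grasp_force: 0.0
```

Call:
carry_out(
  motion=[
    [0, 0, 0.16, 0, 0, 0, 1],
    [0, 0, 0.16, 0, 0, 0, 1],
  ],
)

```text
clock: 13.22
position: [431.8, -264.1, 20.1]
ee_rot: [-0.13, 0.991, 0.0, -0.0]
contact_force: [-0.0, -0.6, -0.6]
gripper_width: 85.4
grasp_force: 0.0
```

```bash
python3 go.py 431.8 -264.2 20
```

```text
t 13.22 pos [ 431.8 -264.1   20.1] x [-1.  -0.3  0. ] y [-0.3  1.   0. ] F [-0.  -0.6 -0.6] w 85.4 0.0 j [-0.2  0.5 -0.5 -0.  -0.6 -1.1]
shift [ 0.1 -0.1  0.1]
```

Call:
carry_out(
  motion=[
    [0, 0, 0, 0, 0, 0, 0.7],
    [0, 0, 0, 0, 0, 0, 0.5],
    [0, 0, 0, 0, 0, 0, 0.2],
    [0, 0, 0, 0, 0, 0, 0],
    [0, 0, 0, 0, 0, 0, 0],
  ],
)

```text
clock: 13.85
position: [431.8, -264.0, 21.3]
ee_rot: [-0.13, 0.991, -0.0, -0.0]
contact_force: [-1.9, 2.6, 8.8]
gripper_width: 56.0
grasp_force: 61.7
```

Call:
carry_out(
  motion=[
    [0, 0, 0, 0, 0, 0, 0],
    [0, 0, 0, 0, 0, -10, 0],
    [0, 0, 0, 0, 0, -50, 0],
    [0, 0, 0, 0, 0, -100, 0],
    [0, 0, 0, 0, 0, -150, 0],
  ],
)

```text
clock: 14.48
position: [431.3, -263.9, 171.8]
ee_rot: [-0.13, 0.992, 0.0, -0.0]
contact_force: [0.3, -0.6, -1.8]
gripper_width: 56.1
grasp_force: 64.3
```

Call:
carry_out(
  motion=[
    [0, 0, 0, 0, 0, -60, 0],
    [0, 0, 0, 0, 0, -105, 0],
    [0, 0, 0, 0, 0, -105, 0],
  ],
)

```text
clock: 14.85
position: [433.4, -264.7, 279.7]
ee_rot: [-0.13, 0.992, -0.002, 0.004]
contact_force: [-0.6, 0.1, -1.7]
gripper_width: 55.8
grasp_force: 64.3
```

```bash
python3 go.py 586.1 -35.8 270
```

```text
t 14.85 pos [ 433.4 -264.7  279.7] x [-1.  -0.3 -0. ] y [-0.3  1.  -0. ] F [-0.6  0.1 -1.7] w 55.8 64.3 j [-0.2  0.1 -0.2  0.  -1.2 -1.1]
shift [-206.4  181.9   10.5]
```

```bash
python3 - <<'E'
from h import *
tiles=[]
for n in("top","side"):
    v=get_image(n);c=proj(v,[586,-35.8,150])[0].astype(int)-[38,55]
    t=cv2.convertScaleAbs(cv2.resize(v["color"][c[1]:c[1]+110,c[0]:c[0]+76],None,fx=5,fy=5,interpolation=cv2.INTER_CUBIC),alpha=1.4)
    circle(v,(586.1,-35.8),16,203,t,5,c);circle(v,(586.1,-35.8),42,114,t,5,c,(255,255,0))
    tiles.append(t)
cv2.imwrite("pics/ov3.png",np.hstack(tiles))
E
```

```text
(no output)
```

View pics/ov3.png

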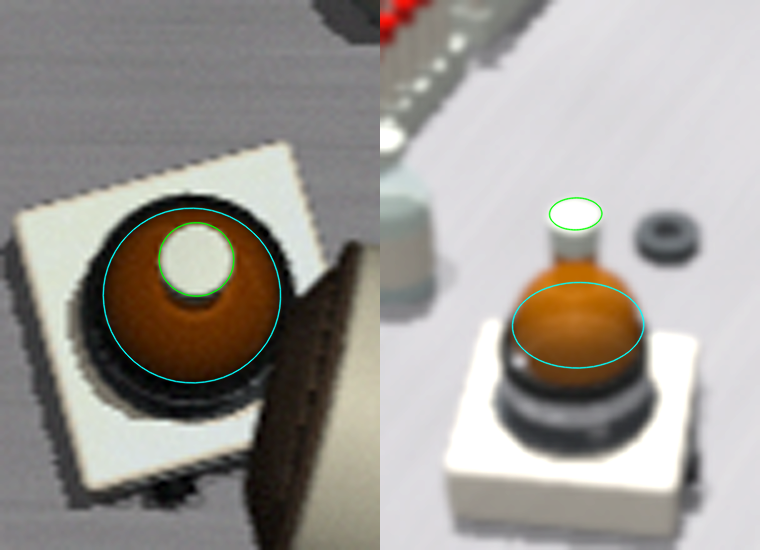

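The flask stands upright in the cradle. The cap is at tile (197,260) in the top view and matches the predicted circle in both views. Next I'll move the ring above it.

Call:
carry_out(
  motion=[
    [0, 0, 0, -35, 31, 0, 0],
    [0, 0, 0, -80, 71, 0, 0],
    [0, 0, 0, -125, 110, 0, 0],
    [0, 0, 0, -165, 145, 0, 0],
    [0, 0, 0, -195, 172, 0, 0],
  ],
)

```text
clock: 15.58
position: [576.0, -45.8, 272.5]
ee_rot: [-0.13, 0.991, 0.0, -0.003]
contact_force: [-0.4, -1.1, -0.4]
gripper_width: 56.3
grasp_force: 64.3
```

Call:
carry_out(
  motion=[
    [0, 0, 0, -8, 7, 0, 0],
    [0, 0, 0, -11.4, 10, 0, 0],
    [0, 0, 0, -11.4, 10, 5, 0],
    [0, 0, 0, -11.4, 10, 10, 0],
    [0, 0, 0, -11.4, 10, 10, 0],
  ],
)

```text
clock: 16.2
position: [583.8, -36.0, 264.8]
ee_rot: [-0.129, 0.992, 0.0, -0.001]
contact_force: [-0.8, -0.1, -1.6]
gripper_width: 56.0
grasp_force: 64.3
```

```bash
python3 go.py 586.1 -35.8 230
```

```text
t 16.2 pos [583.8 -36.  264.8] x [-1.  -0.3  0. ] y [-0.3  1.   0. ] F [-0.8 -0.1 -1.6] w 56.0 64.3 j [ 0.2  0.3 -0.1 -0.  -1.2 -1.5]
shift [-2.3 -0.4 34.8]
```

Call:
carry_out(
  motion=[
    [0, 0, 0, -2.2, -0.4, 8, 0],
    [0, 0, 0, -2.2, -0.4, 16, 0],
    [0, 0, 0, -2.2, -0.4, 24, 0],
    [0, 0, 0, -2.2, -0.4, 30, 0],
    [0, 0, 0, -2.2, -0.4, 30, 0],
  ],
)

```text
clock: 16.82
position: [586.5, -35.0, 234.6]
ee_rot: [-0.13, 0.992, -0.0, -0.001]
contact_force: [-0.1, -0.2, -2.3]
gripper_width: 56.0
grasp_force: 64.3
```

```bash
python3 go.py 586.1 -35.8 173; python3 - <<'E'
from h import *
p=read_state()["position"];tiles=[]
for n in("side",):
    v=get_image(n);c=proj(v,[586,-35.8,180])[0].astype(int)-[50,50]
    t=cv2.convertScaleAbs(cv2.resize(v["color"][c[1]:c[1]+90,c[0]:c[0]+100],None,fx=6,fy=6,interpolation=cv2.INTER_CUBIC),alpha=1.5)
    circle(v,p,30,p[2]-21.4,t,6,c);circle(v,p,30,p[2]-5.4,t,6,c);circle(v,(586.1,-35.8),16,203,t,6,c,(255,0,255))
cv2.imwrite("pics/ov4.png",t)
E
```

```text
t 16.82 pos [586.5 -35.  234.6] x [-1.  -0.3  0. ] y [-0.3  1.   0. ] F [-0.1 -0.2 -2.3] w 56.0 64.3 j [ 0.2  0.3 -0.1 -0.  -1.1 -1.5]
shift [ 0.5 -0.7 61.6]
```

View pics/ov4.png

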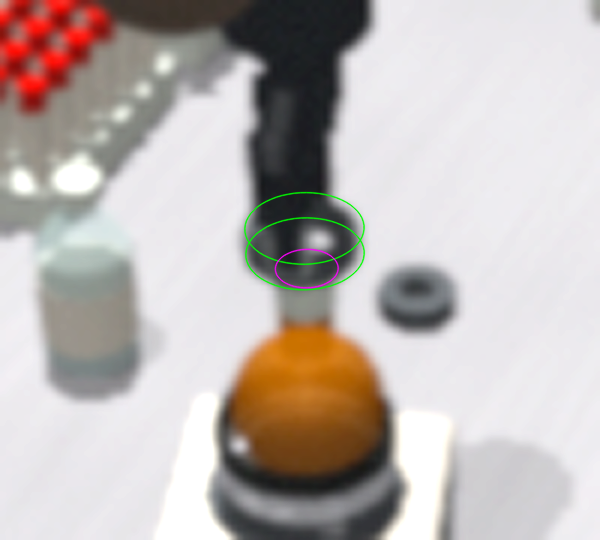

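The ring is centred above the cap, at about (305,240) over (307,268), and matches the predicted outline.

Call:
carry_out(
  motion=[
    [0, 0, 0, 0.4, -0.6, 4, 0],
    [0, 0, 0, 0.4, -0.6, 8, 0],
    [0, 0, 0, 0.4, -0.6, 11, 0],
    [0, 0, 0, 0.4, -0.6, 14, 0],
    [0, 0, 0, 0.4, -0.6, 16, 0],
  ],
)

```text
clock: 17.5
position: [586.6, -35.7, 219.1]
ee_rot: [-0.13, 0.992, -0.0, -0.0]
contact_force: [-0.2, 0.2, -2.2]
gripper_width: 55.9
grasp_force: 64.3
```

Call:
carry_out(
  motion=[
    [0, 0, 0, 0, 0, 5, 0],
    [0, 0, 0, 0, 0, 12, 0],
    [0, 0, 0, 0, 0, 19, 0],
    [0, 0, 0, 0, 0, 26, 0],
    [0, 0, 0, 0, 0, 30, 0],
  ],
)

```text
clock: 18.12
position: [586.4, -35.7, 188.6]
ee_rot: [-0.13, 0.992, -0.0, -0.0]
contact_force: [0.4, -0.7, -0.9]
gripper_width: 55.8
grasp_force: 64.3
```

```bash
python3 go.py 586.1 -35.8 173
```

```text
t 18.12 pos [586.4 -35.7 188.6] x [-1.  -0.3  0. ] y [-0.3  1.   0. ] F [ 0.4 -0.7 -0.9] w 55.8 64.3 j [ 0.2  0.4 -0.2 -0.  -1.  -1.5]
shift [ 0.3  0.  15.6]
```

Passed the cap without contact. Lowering onto the shoulder, expected at TCP z ≈ 172.

Call:
carry_out(
  motion=[
    [0, 0, 0, 0, 0, 4, 0],
    [0, 0, 0, 0, 0, 8, 0],
    [0, 0, 0, 0, 0, 11, 0],
    [0, 0, 0, 0, 0, 13.5, 0],
    [0, 0, 0, 0, 0, 14.5, 0],
  ],
)

```text
clock: 18.75
position: [586.5, -35.7, 174.6]
ee_rot: [-0.13, 0.992, -0.0, -0.0]
contact_force: [-0.1, 0.0, -1.9]
gripper_width: 55.7
grasp_force: 64.3
```

Call:
carry_out(
  motion=[
    [0, 0, 0, 0, 0, 0.7, 0],
    [0, 0, 0, 0, 0, 1.4, 0],
    [0, 0, 0, 0, 0, 1.4, 0],
  ],
)

```text
clock: 19.12
position: [586.8, -35.7, 173.7]
ee_rot: [-0.13, 0.992, -0.0, 0.0]
contact_force: [-0.5, 0.3, -1.4]
gripper_width: 56.1
grasp_force: 64.4
```

Call:
carry_out(
  motion=[
    [0, 0, 0, 0, 0, 0.6, 0],
    [0, 0, 0, 0, 0, 1.2, 0],
    [0, 0, 0, 0, 0, 1.2, 0],
  ],
)

```text
clock: 19.5
position: [587.1, -35.7, 173.1]
ee_rot: [-0.13, 0.992, -0.0, 0.001]
contact_force: [-0.9, 0.2, 4.0]
gripper_width: 56.1
grasp_force: 65.0
```

Call:
carry_out(
  motion=[
    [0, 0, 0, 0, 0, 0.5, 0],
    [0, 0, 0, 0, 0, 1, 0],
    [0, 0, 0, 0, 0, 1, 0],
  ],
)

```text
clock: 19.88
position: [587.0, -35.7, 171.5]
ee_rot: [-0.13, 0.992, -0.0, 0.001]
contact_force: [0.1, 0.7, 4.7]
gripper_width: 56.0
grasp_force: 65.1
```

Call:
carry_out(
  motion=[
    [0, 0, 0, 0, 0, -0.7, 0],
    [0, 0, 0, 0, 0, -0.7, 0.5],
    [0, 0, 0, 0, 0, -0.7, 1],
    [0, 0, 0, 0, 0, -0.7, 1],
    [0, 0, 0, 0, 0, -10, 1],
  ],
)

```text
clock: 20.5
position: [585.9, -35.8, 180.5]
ee_rot: [-0.129, 0.992, 0.0, -0.001]
contact_force: [-0.5, -0.9, 0.1]
gripper_width: 85.3
grasp_force: 0.0
```

Call:
carry_out(
  motion=[
    [0, 0, 0, 0, 0, -15, 1],
    [0, 0, 0, 0, 0, -20, 1],
    [0, 0, 0, 0, 0, -20, 1],
  ],
)

```text
clock: 20.88
position: [586.9, -35.6, 202.2]
ee_rot: [-0.13, 0.992, 0.0, 0.001]
contact_force: [-0.0, -0.7, -0.7]
gripper_width: 85.4
grasp_force: 0.0
```

```bash
python3 go.py 586.1 -35.8 194; python3 - <<'E'
from h import *
v=get_image("side");c=proj(v,[586,-35.8,150])[0].astype(int)-[50,50]
t=cv2.convertScaleAbs(cv2.resize(v["color"][c[1]:c[1]+90,c[0]:c[0]+100],None,fx=6,fy=6,interpolation=cv2.INTER_CUBIC),alpha=1.5)
circle(v,(586.1,-35.8),30,151,t,6,c);circle(v,(586.1,-35.8),30,167,t,6,c);circle(v,(586.1,-35.8),16,203,t,6,c,(255,0,255))
cv2.imwrite("pics/ov5.png",t)
E
```

```text
t 20.88 pos [586.9 -35.6 202.2] x [-1.  -0.3 -0. ] y [-0.3  1.  -0. ] F [-0.  -0.7 -0.7] w 85.4 0.0 j [ 0.2  0.4 -0.1 -0.  -1.1 -1.5]
shift [0.8 0.  8.2]
```

View pics/ov5.png

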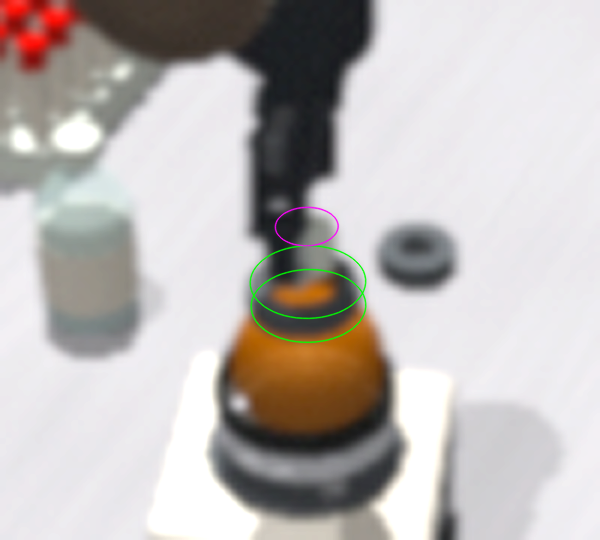

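The ring now sits level on the shoulder, around (307,305), with the neck and cap above it. Next I'll grip the cap.

Call:
carry_out(
  motion=[
    [0, 0, 0, 0.5, 0, 6, 1],
    [0, 0, 0, 0.5, 0, 12.5, 0.6],
    [0, 0, 0, 0.5, 0, 12.5, 0.2],
    [0, 0, 0, 0.5, 0, 12.5, -0.1],
    [0, 0, 0, 0.5, 0, 12.5, -0.5],
  ],
)

```text
clock: 21.55
position: [586.3, -35.6, 189.0]
ee_rot: [-0.13, 0.992, 0.0, 0.0]
contact_force: [-0.1, 0.8, 0.0]
gripper_width: 30.5
grasp_force: 59.3
```

Call:
carry_out(
  motion=[
    [0, 0, 0, 0, 0, 0, -1],
    [0, 0, 0, 0, 0, 0, -1],
    [0, 0, 0, 0, 0, 0, -1],
  ],
)

```text
clock: 21.92
position: [586.2, -35.7, 189.0]
ee_rot: [-0.13, 0.992, 0.0, 0.0]
contact_force: [-0.5, 1.5, 1.6]
gripper_width: 30.7
grasp_force: 59.3
```

Call:
carry_out(
  motion=[
    [0, 0, 0, 0, 0, 2, -1],
    [0, 0, 0, 0, 0, 5, -1],
    [0, 0, 0, 0, 0, 8, -1],
    [0, 0, 0, 0, 0, 11, -1],
    [0, 0, 0, 0, 0, 13, -1],
  ],
)

```text
clock: 22.55
position: [586.8, -35.6, 177.1]
ee_rot: [-0.13, 0.992, -0.0, 0.001]
contact_force: [-2.4, 3.9, 8.6]
gripper_width: 30.7
grasp_force: 60.2
```

```bash
python3 go.py 586.1 -35.8 172
```

```text
t 22.55 pos [586.8 -35.6 177.1] x [-1.  -0.3 -0. ] y [-0.3  1.  -0. ] F [-2.4  3.9  8.6] w 30.7 60.2 j [ 0.2  0.4 -0.2  0.  -1.  -1.5]
shift [ 0.7 -0.1  5.1]
```

Call:
carry_out(
  motion=[
    [0, 0, 0, 0.4, 0, 2, -1],
    [0, 0, 0, 0.4, 0, 4, -1],
    [0, 0, 0, 0.4, 0, 6, -1],
    [0, 0, 0, 0.4, 0, 6, -1],
  ],
)

```text
clock: 23.05
position: [586.8, -35.6, 171.9]
ee_rot: [-0.13, 0.992, -0.0, 0.002]
contact_force: [-3.3, 3.2, 11.5]
gripper_width: 30.2
grasp_force: 60.4
```

Call:
carry_out(
  motion=[
    [0, 0, 0, 0, 0, 1, -1],
    [0, 0, 0, 0, 0, 2, -1],
    [0, 0, 0, 0, 0, 2, -1],
  ],
)

```text
clock: 23.42
position: [587.0, -35.6, 170.9]
ee_rot: [-0.13, 0.991, -0.0, 0.002]
contact_force: [-2.7, 3.7, 13.5]
gripper_width: 30.3
grasp_force: 60.8
```

Call:
carry_out(
  motion=[
    [0, 0, 0, 0, 0, 1, -1],
    [0, 0, 0, 0, 0, 2, -1],
    [0, 0, 0, 0, 0, 2, -1],
  ],
)

```text
clock: 23.8
position: [587.6, -35.5, 170.9]
ee_rot: [-0.131, 0.991, -0.001, 0.003]
contact_force: [-6.0, 3.9, 19.8]
gripper_width: 30.1
grasp_force: 61.5
```

Call:
carry_out(
  motion=[
    [0, 0, 0, 0, 0, 1, -1],
    [0, 0, 0, 0, 0, 2, -1],
    [0, 0, 0, 0, 0, 2, -1],
  ],
)

```text
clock: 24.18
position: [588.3, -35.4, 170.8]
ee_rot: [-0.131, 0.991, -0.001, 0.004]
contact_force: [-7.6, 4.7, 27.1]
gripper_width: 30.2
grasp_force: 62.3
```

The force now rises (20, then 27 N) with no further travel at 170.8, so the cradle is on its stop. I'll take out a little of the sideways drift and check.

Call:
carry_out(
  motion=[
    [0, 0, 0, 0.8, 0, 0, -1],
    [0, 0, 0, 1.6, 0, -0.5, -1],
    [0, 0, 0, 1.6, 0, -0.5, -1],
    [0, 0, 0, 1.6, 0, -0.5, -1],
  ],
)

```text
clock: 24.68
position: [587.2, -35.7, 170.8]
ee_rot: [-0.131, 0.991, -0.001, 0.005]
contact_force: [-5.7, 5.6, 24.5]
gripper_width: 30.8
grasp_force: 61.9
```

```bash
python3 go.py; python3 - <<'E'
from h import *
v=get_image("side");c=proj(v,[586,-35.8,130])[0].astype(int)-[50,50]
t=cv2.convertScaleAbs(cv2.resize(v["color"][c[1]:c[1]+90,c[0]:c[0]+100],None,fx=6,fy=6,interpolation=cv2.INTER_CUBIC),alpha=1.5)
circle(v,(586.1,-35.8),50,84,t,6,c)
cv2.imwrite("pics/ov6.png",t)
E
```

```text
t 24.68 pos [587.2 -35.7 170.8] x [-1.  -0.3 -0. ] y [-0.3  1.  -0. ] F [-5.7  5.6 24.5] w 30.8 61.9 j [ 0.2  0.4 -0.2  0.  -1.  -1.5]
```

View pics/ov6.png

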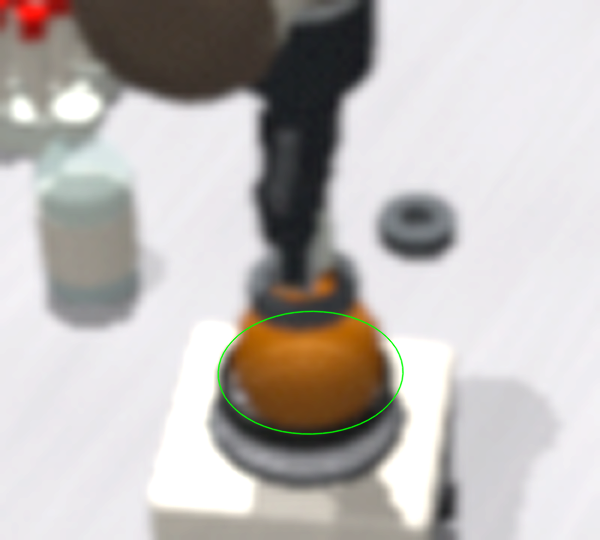

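The picture shows the cradle pressed down, with its rim at the predicted compressed height (bottom edge about y=434). The wide ring is on the shoulder at about (303,300), and the gripper is holding the cap. Handing in.

```bash
python3 -c "
from bench import *
print(job_done())"
```

```text
the job is handed in; nothing more can be done
None
```

I handed the job in at about 25 s with the flask in the cradle, the wide ring on its shoulder, and the gripper on the cap holding the cradle against its stop at about 25 N; no verdict was returned.

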